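Close the instrument carton and show its mark to the bench camera by mirror

ROBOT

A 6-joint arm with a two-finger parallel gripper is mounted at the origin on the work surface. World frame = base frame: x ahead of the robot, y to its left, z up, the work surface at z = 0. Lengths are in m, angles in rad, forces in N, time in s.
With the tool pointing down it reaches from about 0.35 to 0.875 m from the base axis. Payload 4.2 kg.
Tool frame: the origin (TCP) lies on the centre line of the jaws, within the pads' length; the fingertips stand 25 mm ahead of it and the grasp point (between the pads) lies 6 mm ahead of it; z points along the fingers, y is the direction in which the jaws open and shut (so a half turn about z gives the same grasp; the last joint's range is limited). The gripper opens to 85 mm and grips with 20 to 120 N. Pads are 22 mm wide; open, the fingers measure 114 mm over their backs; the gripper's body (76 mm by 85 mm) begins 54 mm behind the grasp point. The pads swing forward as they close: fully open they stand 13 mm farther back than shut.
Start: joints at [-1.031, 0.385, 0.008, 0, -1.194, -0.259], TCP at [0.173, -0.6, 0.256] pointing down, gripper open.
Joint ranges: [-3.14, 3.14], [-1.21, 2.06], [-1.07, 1.41], [-3.16, 2.05], [-2.99, -0.16], [-3.1, 3.1]. Speed limits (rad/s): [2.79, 2.79, 3.14, 3.14, 3.14, 3.14].

INTERFACE

Orientations are given as a unit quaternion [x, y, z, w].
In Python, from station import status, eyes, workorder, models gives the robot as it stands.
- The arm moves only by the tool carry_out, never from a script. Its argument "targets" is a list that holds one entry, the list of rows, each a list of 7 numbers: the opening, from 0 (shut) to 1 (fully open), then the shift along the tool's x, y, z in m, then the turn, a rotation vector about the tool's x, y, z in degrees. In form: [[[hand, tx, ty, tz, rx, ry, rz], ...]]. A call has 1 to 20 rows; each row is the pose to reach, as a shift and turn from the pose commanded when the call began, along the tool's axes at that moment; what a row does not reach only later rows make up. A row lasts 1/8 s, in which the tool goes at most 62.5 mm and 10.7 degrees, less where a joint would pass 70% of its speed; a pose out of reach is approached as far as the arm can. A call with a gripper value outside its range is refused whole. The fingers move at their own pace and stop on an object; the grip force is fixed at half the most. Time passes only in rows, so rows that repeat a pose let the fingers close. It gives the time, the measured TCP pose, the force and the opening at its end, in the units of the state.
- status.state(): the state, without advancing time (a new reading comes with each control period).
- eyes.get_image(name): name is "scene" or "top"; returns a dict with "color" (420x560x3 uint8, red, green, blue), "fovy" (degrees; the focal length in pixels is half the picture's height over the tangent of half this angle, whatever the lens; pixels are square), "cx", "cy" (the principal point, pixels), "pose" (4x4, takes a point from camera to world coordinates). Camera axes: x right, y up, looking along -z (the intrinsics and any distortion apply to the point x, -y, -z); pixel columns grow to the right and rows downward; lengths in m; the calibration is good to about 2 mm. A picture is of the moment at which its call begins. There is no depth.
- workorder.hand_in(): hands the job in, once; it reports no verdict.
Trained networks look in the newest picture that a camera, given by its name, has taken for a name from the list of things; names that differ only in an ending like _2 or _b are one class to them, and where a whole thing is asked for, a point or a joint stands for the part that bears it (a point fixed in the world has none). Each returns a list of dicts, best first, with "score" (0 to 1); they miss things now and then, are a little off and sometimes report something else, mostly with a low value. They report only what shows in the picture. A call takes as long as a camera call. They do not tell look-alikes from the thing itself.
- models.regions_of(camera, name): "mask" (420x560 bool, what is visible of it) and "box" ([left, top, right, bottom] in pixels, round what is visible of it).
The state is a dict: "t": time; "joint_pos": joint angles; "dq": joint speeds; "effort": joint torques, N m; "ee_pos": TCP position; "eef_rot": TCP orientation; "wrist_force": force on the tool from outside, world axes, zero at the start; "ft_torque": the same for the moment, N m; "grip_width": finger opening in m.
Only numpy, scipy, OpenCV 4.12 (cv2) and the standard library are available. Lean on these libraries where they do the work, as an engineer would, in place of code of your own. Each camera call takes 0.05 s, during which the arm holds its last target.

TASK

Close the small carton that holds the instrument: first fold the short inner flap down flat, then the large outer flap flat over it, so that the printed mark on its lip faces the mirror. Then turn the sprung mirror by its handle until the bench camera on the rail sees the mark in the middle part of the mirror, and finish while still holding the handle so that the mirror stays at that angle. Keep off the mirror's glass and leave the other things on the bench where they are.

Things in the scene. Friction and masses are not known exactly. Their poses are not given: they have to be found in the camera images.
- carton: open cardboard carton, 130 x 130 mm in plan, walls 90 mm high, fixed to the bench. Origin at the centre of its underside; its x and y axes run along its sides (x roughly away from the robot, y roughly towards the mirror), z up. A round aluminium instrument sits inside, below the rim.
- inner_flap (a joint): short inner cardboard flap, 60 long, 118 wide, 3 mm thick, hinged along the carton's -x rim (carton x = -63, z = 91.5 mm). 0 = flat over the opening (a stop), 1.57 = upright, 2.0 = leaning out to -x (a stop). Stiff crease (0.04 N m): it stays where it is left. Starts at 1.3 to 1.8.
- outer_flap (a joint): large outer cardboard flap, 139 long, 134 wide, 3 mm thick, hinged along the carton's -y rim (carton y = -65, z = 95.5 mm). 0 = flat over the opening and the inner flap (a stop), 1.57 = upright, 2.2 = leaning out (a stop). A 40 mm lip stands at a right angle at its free end; with the flap shut it hangs down outside the +y wall. Stiff crease (0.04 N m): stays where left. Starts at 1.75 to 2.05.
- mark (a point): centre of the printed black-and-white square mark (36 mm) on the outside of the outer flap's lip. With the flap shut it faces carton +y, about 75 mm above the bench and 74 mm from the carton's centre.
- lens (a point): front of the lens of the small grey bench camera, 85 mm above the bench, at one end of an aluminium rail (40 mm wide, 20 mm high) fixed to the bench. The camera looks along the rail, straight at the mirror's middle, 320 mm away.
- mirror (a joint): turn of the mirror about its vertical axis, rad, counter-clockwise seen from above; 0 = at rest (a stop), up to 1.5. A spring (0.25 N m/rad) turns it back to 0 whenever it is let go. The angle wanted differs with the layout, about 0.5 to 0.95.
- face (a point): middle of the mirror's reflecting face, 85 mm above the bench, on the vertical turning axis, at the other end of the rail. Its x axis is level and points straight out of the face. The glass is 58 x 58 mm, upright. In the right attitude x halves the angle between the directions from here to mark (outer flap shut) and to lens.
- pin (a point): the handle's upright round black pin, middle of its free part, 150 mm above the bench: 14 mm thick, free from 123 to 170 mm height, 80 mm straight behind the turning axis (at x = -80 mm in face), at the end of a level bar 12 mm wide. It turns with the mirror.
- view (a point): the camera's reflected line of sight: origin at the middle of the mirror's face, x axis along the line of sight as it leaves the mirror (level), y to its left, z up. It turns twice as fast as the mirror. The camera sees the mark in the mirror when the x axis points at mark.
- bearing: bystander: steel bearing ring, 44 mm across, 12 mm high; loose, origin at its underside's centre
- tape_roll: bystander: paper tape roll, 90 mm across, 24 mm high; loose, origin at its underside's centre
- driver: bystander: screwdriver lying down, loose
- cleaner: bystander: white bottle, 54 mm across, 150 mm tall; loose, origin at its underside's centre
- sensor_frame: bystander: three-legged aluminium frame, 124 mm across, 94 mm tall; loose, origin at its underside's centre
- housing: bystander: solid aluminium cylinder, 76 mm across, 60 mm tall; loose, origin at its underside's centre
- parts_tray: bystander: shallow grey tray, 120 x 160 x 35 mm; loose, origin at its underside's centre
Not all that is in view belongs to the job. Of the things that look like the carton, the smaller one is meant.

How it is judged:
On the way, in this order (a step that is already met when the one before it is completed fails the run):
1. the inner flap is folded down while the outer flap is still open (value of joint inner_flap below 0.12 rad and value of joint outer_flap above 0.6 rad), for 0.2 s.
2. the outer flap is folded down over the inner flap (value of joint each of inner_flap, outer_flap below 0.12 rad), for 0.2 s.
At the end, for the whole second after the job is handed in: Both flaps are shut (within 0.12 rad of flat), the reflected line of sight passes within 40 mm of the mark's centre (about 4 degrees of mirror angle), the mirror is still, and the gripper's fingers still hold its handle against the spring (more than 0.4 N) (all of step 2 and x of mark in the frame of view above 0.05 m and y of mark in the frame of view between -0.04 and 0.04 m and (contact force between the fingers and mirror_c1 above 0.4 N or contact force between the fingers and mirror_c2 above 0.4 N) and value of joint mirror above 0.2 rad and velocity of joint mirror between -0.15 and 0.15 rad/s); the arm keeps its last pose, push and grip.
It fails at once if the mirror's glass is touched (contact force between any of the arm, the fingers and mirror_c0 above 0.5 N).
It fails at once if another thing on the bench is moved by more than 30 mm (distance of any of bearing, tape_roll, driver, cleaner, sensor_frame, housing, parts_tray from where it was at the start of the episode above 0.03 m).
It also fails if it takes over 58 s, if anything falls off the work surface, if the arm or the gripper's body presses on something with over 40 N, if the wrist force passes 120 N, or if a joint passes its speed limit or range.

## Working session

There is one attempt and no reset: what is moved stays moved. The work goes in short steps, Python scripts to look and compute and a tool call to move; the robot and the scene stay as the last step left them, time stands still between calls to the robot, and variables do not carry over. Pictures are saved under pics/ and viewed, and the job is handed in when it is done.

Besides the shell and the picture viewer there is one more tool, called as name(argument=value, ...) on one line, values as JSON. carry_out: Moves the arm, as the interface text tells. Its arguments: {"type":"object","properties":{"targets":{"type":"array","items":{"type":"array","items":{"type":"array","items":{"type":"number"}}}}},"required":["targets"]}

```bash
ls; mkdir -p pics; python3 - <<'E'
from station import status, eyes, workorder, models
import cv2
s=status.state();print(s)
for n in("scene","top"):
    r=eyes.get_image(n);cv2.imwrite(f"pics/{n}0.png",r["color"][:,:,::-1]);print(n,r["fovy"],r["cx"],r["cy"],r["pose"],[k for k in r])
E
```

```text
pics
{'t': 0.0, 'joint_pos': array([-1.03142589e+00,  3.85592667e-01,  6.64326258e-03, -4.86837789e-04,
       -1.19399959e+00, -2.58620810e-01]), 'dq': array([-8.13844494e-05, -1.00182130e-04, -4.21660335e-04,  2.52898217e-04,
        2.38363731e-04, -1.55052010e-04]), 'effort': array([-7.50273239e-05, -3.92287409e+01,  1.88397914e+01,  4.18631360e+00,
       -4.64227822e-03, -3.40176463e-06]), 'ee_pos': array([ 0.1730619 , -0.60002273,  0.25520835]), 'eef_rot': array([-1.39825239e-01,  9.90175587e-01,  1.07968229e-03, -2.09672448e-04]), 'wrist_force': array([-0.02011059, -0.26063644, -1.0124658 ]), 'ft_torque': array([-0.05648314, -0.01867649, -0.0622967 ]), 'grip_width': 0.08544028039453914}
scene 42.67374342630462 272.5432285321693 210.34023427744182 [[ 0.84641039 -0.42918582  0.31526018  0.95089665]
 [ 0.53252202  0.67866872 -0.50579548 -0.71404734]
 [ 0.00312303  0.59599354  0.80298315  1.21964358]
 [ 0.          0.          0.          1.        ]] ['color', 'fovy', 'cx', 'cy', 'pose']
top 50.091869758256294 278.52125481479914 201.96566828865508 [[-2.68092728e-02  9.86472928e-01 -1.61717116e-01  2.88763147e-01]
 [-9.99640189e-01 -2.63153731e-02  5.19563659e-03 -1.61396336e-02]
 [ 8.69708596e-04  1.61798220e-01  9.86823480e-01  1.50569510e+00]
 [ 0.00000000e+00  0.00000000e+00  0.00000000e+00  1.00000000e+00]] ['color', 'fovy', 'cx', 'cy', 'pose']
```

View pics/scene0.png

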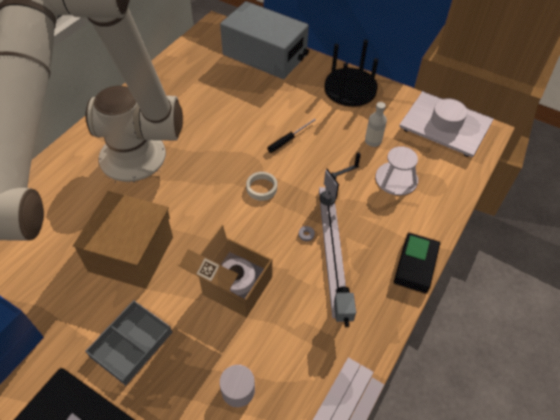

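View pics/top0.png

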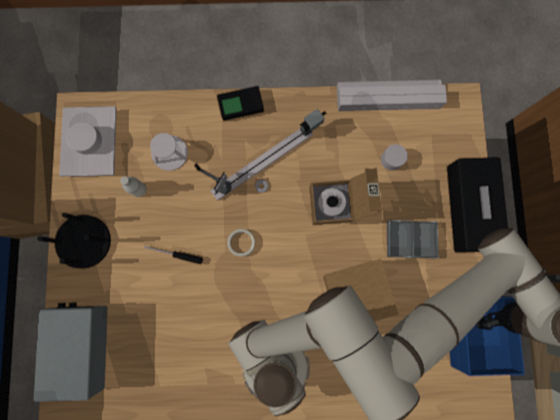

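The scene view shows the small carton near (235,275), with the mark at (208,269). The mirror is near (328,190), the pin at (357,158) and the bench camera at (345,305). In the top view the carton is at (332,202), the mark at (373,189), the mirror at (222,187) and the pin at about (198,167). I'll zoom in on these and run the networks.

```bash
cat > h.py <<'E'
import numpy as np, cv2
from station import status, eyes, workorder, models
def img(n):
    r=eyes.get_image(n);H=r["color"].shape[0];f=H/2/np.tan(np.radians(r["fovy"])/2)
    r["f"]=f;return r
def proj(r,P):
    P=np.atleast_2d(P);T=np.linalg.inv(r["pose"]);c=P@T[:3,:3].T+T[:3,3]
    return np.c_[r["cx"]+r["f"]*c[:,0]/-c[:,2], r["cy"]+r["f"]*(-c[:,1])/-c[:,2]]
def unproj(r,uv,z):
    uv=np.atleast_2d(uv);d=np.c_[(uv[:,0]-r["cx"])/r["f"],-(uv[:,1]-r["cy"])/r["f"],-np.ones(len(uv))]@r["pose"][:3,:3].T
    o=r["pose"][:3,3];return o+d*((z-o[2])/d[:,2])[:,None]
def crop(r,box,name,k):
    l,t,R,b=box;cv2.imwrite(name,cv2.resize(r["color"][t:b,l:R,::-1],None,fx=k,fy=k,interpolation=cv2.INTER_CUBIC))
E
python3 - <<'E'
from h import *
import pickle
rs={n:img(n) for n in("scene","top")}
pickle.dump(rs,open("r0.pkl","wb"))
crop(rs["scene"],(180,140,380,330),"pics/s1.png",4)
crop(rs["top"],(160,90,420,260),"pics/t1.png",3)
for n in rs:
  for t in("carton","mark","lens","face","pin","inner_flap","outer_flap","mirror","bearing","tape_roll","driver","cleaner","sensor_frame","housing","parts_tray"):
    for d in models.regions_of(n,t)[:3]:
        m=d["mask"];ys,xs=np.nonzero(m);print(n,t,round(d["score"],2),np.round(d["box"]),[round(xs.mean(),1),round(ys.mean(),1)],m.sum())
E
```

```text
scene carton 0.81 [179. 225. 270. 317.] [np.float64(229.4), np.float64(272.5)] 4592
scene carton 0.8 [ 71. 191. 172. 290.] [np.float64(124.9), np.float64(239.0)] 6533
scene mark 0.79 [ 74. 192. 170. 265.] [np.float64(121.2), np.float64(227.4)] 4099
scene mark 0.73 [179. 251. 237. 293.] [np.float64(208.4), np.float64(270.4)] 1119
scene lens 0.94 [317. 153. 361. 330.] [np.float64(335.7), np.float64(246.8)] 2958
scene face 0.68 [323. 152. 362. 198.] [np.float64(337.9), np.float64(177.3)] 517
scene pin 0.9 [325. 154. 361. 198.] [np.float64(338.1), np.float64(176.8)] 501
scene inner_flap 0.87 [201. 228. 226. 255.] [np.float64(214.2), np.float64(244.0)] 414
scene outer_flap 0.93 [ 74. 193. 168. 263.] [np.float64(121.6), np.float64(227.7)] 4132
scene outer_flap 0.69 [180. 250. 238. 296.] [np.float64(208.2), np.float64(270.3)] 1183
scene mirror 0.8 [326. 153. 360. 194.] [np.float64(337.7), np.float64(177.1)] 486
scene mirror 0.64 [ 87. 303. 169. 387.] [np.float64(128.9), np.float64(342.2)] 3936
scene mirror 0.44 [318. 152. 359. 324.] [np.float64(335.3), np.float64(249.3)] 2640
scene bearing 
[... 2535 characters left out ...]
t64(181.9), np.float64(255.1)] 287
top tape_roll 0.59 [228. 231. 256. 256.] [np.float64(239.5), np.float64(244.0)] 132
top driver 0.63 [155. 248. 204. 264.] [np.float64(186.0), np.float64(256.3)] 247
top driver 0.57 [148. 134. 190. 170.] [np.float64(167.9), np.float64(151.0)] 1052
top driver 0.38 [194. 159. 230. 190.] [np.float64(214.5), np.float64(177.7)] 274
top cleaner 0.71 [118. 172. 147. 194.] [np.float64(133.1), np.float64(185.4)] 372
top sensor_frame 0.78 [152. 135. 188. 170.] [np.float64(168.0), np.float64(150.9)] 1031
top housing 0.95 [381. 144. 409. 166.] [np.float64(393.9), np.float64(156.1)] 494
top parts_tray 0.92 [388. 220. 440. 259.] [np.float64(412.5), np.float64(238.5)] 1834
```

View pics/s1.png

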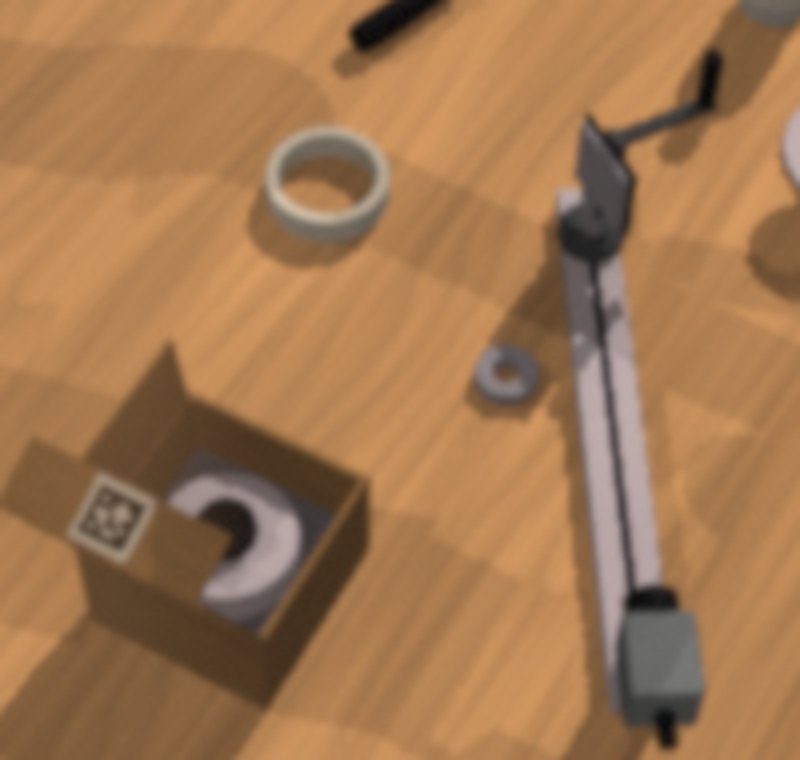

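View pics/t1.png

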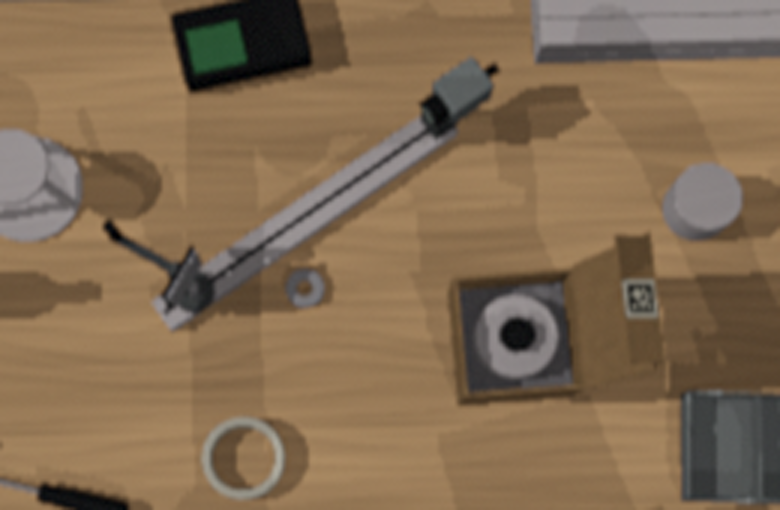

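```bash
cat > fit.py <<'E'
from h import *
import pickle
from scipy.optimize import least_squares
rs=pickle.load(open("r0.pkl","rb"));S,T=rs["scene"],rs["top"]
s=lambda x,y:(180+x/4,140+y/4)
t=lambda x,y:(160+x/3,90+y/3)
def cp(p,q):
    x,y,a=p[:3];c,n=np.cos(a),np.sin(a);q=np.atleast_2d(q)
    return np.c_[x+c*q[:,0]-n*q[:,1],y+n*q[:,0]+c*q[:,1],q[:,2]]
h=.065
def mk(a,u=.020,v=0):return [v,-.065+.139*np.cos(a)+u*np.sin(a),.0955+.139*np.sin(a)-u*np.cos(a)]
obs=[(S,s(367,483),lambda p:[h,h,.09]),(S,s(190,400),lambda p:[-h,h,.09]),(S,s(262,635),lambda p:[h,-h,.09]),
(S,s(265,708),lambda p:[h,-h,0]),(S,s(92,612),lambda p:[-h,-h,0]),(S,s(367,550),lambda p:[h,h,0]),
(T,t(455,283),lambda p:[h,h,.09]),(T,t(570,273),lambda p:[h,-h,.09]),(T,t(460,402),lambda p:[-h,h,.09]),
(S,s(112,515),lambda p:mk(p[3])),(T,t(640,298),lambda p:mk(p[3])),
(S,s(35,437),lambda p:mk(p[3],0,-.067)),
(T,t(618,235),lambda p:mk(p[3],.04,.067)),(T,t(648,235),lambda p:mk(p[3],0,.067)),
(S,s(170,342),lambda p:[-.063+.06*np.cos(p[4]),.059,.0915+.06*np.sin(p[4])]),
]
def res(p):return np.concatenate([(proj(r,cp(p,f(p)))[0]-uv) for r,uv,f in obs])
p0=[.5,-.2,0,1.9,1.5]
o=least_squares(res,p0,loss="soft_l1");print("carton",np.round(o.x,4));print(np.round(res(o.x).reshape(-1,2),1))
pickle.dump(o.x,open("carton.pkl","wb"))
mark=cp(o.x,mk(0))[0];print("mark shut",mark, "face dir")
# mirror: axis ax,ay, rail angle g, mirror angle th(normal)
ob2=[(S,s(713,55),"pt"),(S,s(707,105),"pb"),(T,t(108,226),"pt"),(S,s(650,598),"l"),(T,t(432,112),"l"),(S,s(610,150),"f"),(T,t(182,275),"f")]
def r2(p):
    x,y,g,n=p;P={"pt":[x-.08*np.cos(n),y-.08*np.sin(n),.170],"pb":[x-.08*np.cos(n),y-.08*np.sin(n),.123],"l":[x+.32*np.cos(g),y+.32*np.sin(g),.085],"f":[x,y,.114]}
    return np.concatenate([proj(r,P[k])[0]-uv for r,uv,k in ob2])
x0=unproj(T,t(182,275),.114)[0]
o2=least_squares(r2,[x0[0],x0[1],-.7,-.9],loss="soft_l1");print("mirror",np.round(o2.x,4));print(np.round(r2(o2.x).reshape(-1,2),1))
x,y,g,n=o2.x
b=np.arctan2(mark[1]-y,mark[0]-x);want=(b+g)/2;print("mark bearing",b,"want normal",want,"turn",want-n)
pickle.dump((o2.x,mark,want),open("mirror.pkl","wb"))
for nm,r,uv,z in [("bearing",T,(261.9,185.1),.01),("bearingS",S,(306.2,233.4),.006),("tape",T,(242,243),.02),("tapeS",S,(261.4,184),.02),("cleaner",T,(129,182),.15),("cleanerS",S,(380,105),.15),("frame",T,(168,145),.09),("frameS",S,(403,155),.09),("housing",T,(395,156),.06),("housingS",S,(237,376),.06),("tray",T,(412.5,238.5),.02),("trayS",S,(129,341),.02),("driver",T,(188,256),.01)]:
    print(nm,np.round(unproj(r,uv,z)[0],3))
E
python3 fit.py
```

```text
carton [ 0.5227 -0.1959  0.0397  1.9568  1.678 ]
[[  0.3  -2. ]
 [ -0.1  -3.3]
 [ -1.4   1.5]
 [ -0.7   0.1]
 [ -1.1   0.5]
 [  0.2  -0.5]
 [ -1.1  -2.9]
 [  0.8  -2.2]
 [  0.4  -2.5]
 [ -1.   -0.8]
 [ -0.9   0.2]
 [-12.2  13.4]
 [ -1.8  -1.6]
 [ -0.1  -1.2]
 [  0.4  -1.8]]
mark shut [ 0.51976205 -0.12198712  0.0755    ] face dir
mirror [ 0.591   0.157  -0.9812 -2.1007]
[[ 0.3 -0. ]
 [-0.5 -0.7]
 [-0.1 -1.2]
 [-0.5 -0.1]
 [-1.6 -0.2]
 [-1.9  0.5]
 [ 0.2 -1.3]]
mark bearing -1.820963285779738 want normal -1.4010599647545963 turn 0.6996036572193494
bearing [0.593 0.031 0.01 ]
bearingS [0.594 0.033 0.006]
tape [0.398 0.1   0.02 ]
tapeS [0.402 0.104 0.02 ]
cleaner [0.585 0.435 0.15 ]
cleanerS [0.592 0.449 0.15 ]
frame [0.718 0.331 0.09 ]
frameS [0.716 0.361 0.09 ]
housing [ 0.67  -0.414  0.06 ]
housingS [ 0.67  -0.407  0.06 ]
tray [ 0.398 -0.464  0.02 ]
trayS [ 0.398 -0.463  0.02 ]
driver [0.361 0.28  0.01 ]
```

The two views agree on the carton pose, and the bystander sizes are plausible. The mirror needs about 0.70 rad, which is inside the expected range. Next I'll plan the approach behind the inner flap with the jaws shut.

```bash
cat >> h.py <<'E'
import pickle
from scipy.spatial.transform import Rotation as R
def C(q):
    x,y,a=pickle.load(open("carton.pkl","rb"))[:3];c,n=np.cos(a),np.sin(a)
    return np.array([x+c*q[0]-n*q[1],y+n*q[0]+c*q[1],q[2]])
def rows(targets,yaw=None):
    "world TCP targets; yaw: world angle of tool y, tool pointing down"
    s=status.state();Q=R.from_quat(s["eef_rot"]);p=s["ee_pos"]
    rv=np.zeros(3)
    if yaw is not None:
        y=np.array([np.cos(yaw),np.sin(yaw),0]);z=np.array([0,0,-1.]);x=np.cross(y,z)
        rv=np.degrees((Q.inv()*R.from_matrix(np.c_[x,y,z])).as_rotvec())
    for w in targets: print(np.round(Q.inv().apply(np.array(w)-p),4),np.round(rv,1))
E
python3 - <<'E'
from h import *
rs=pickle.load(open("r0.pkl","rb"))
print(unproj(rs["top"],[(323,259),(397,322)],.15), unproj(rs["scene"],[(71,230),(172,210),(130,190)],.15))
rows([[.3,-.5,.36],C([-.11,.015,.36]),C([-.11,.015,.155])],np.pi/2+.04)
E
```

```text
[[ 0.33434884 -0.15179746  0.15      ]
 [ 0.14548899 -0.36066362  0.15      ]] [[ 0.1520079  -0.34970219  0.15      ]
 [ 0.3198769  -0.17251837  0.15      ]
 [ 0.18977058 -0.17971106  0.15      ]]
[-0.1497  0.0614 -0.1037] [ 0.  -0.  13.8]
[-0.3447  0.3327 -0.1037] [ 0.  -0.  13.8]
[-0.3447  0.3327  0.1013] [ 0.  -0.  13.8]
```

carry_out(targets=[[[0, -0.02, 0, -0.05, 0, 0, 0], [0, -0.07, 0.03, -0.1, 0, 0, 5], [0, -0.11, 0.07, -0.104, 0, 0, 10], [0, -0.15, 0.11, -0.104, 0, 0, 13.8], [0, -0.19, 0.16, -0.104, 0, 0, 13.8], [0, -0.23, 0.2, -0.104, 0, 0, 13.8], [0, -0.27, 0.25, -0.104, 0, 0, 13.8], [0, -0.31, 0.29, -0.104, 0, 0, 13.8], [0, -0.345, 0.333, -0.104, 0, 0, 13.8], [0, -0.345, 0.333, -0.05, 0, 0, 13.8], [0, -0.345, 0.333, -0.0, 0, 0, 13.8], [0, -0.345, 0.333, 0.04, 0, 0, 13.8], [0, -0.345, 0.333, 0.08, 0, 0, 13.8], [0, -0.345, 0.333, 0.095, 0, 0, 13.8], [0, -0.345, 0.333, 0.095, 0, 0, 13.8]]])

```text
t: 3.58
ee_pos: [0.4118, -0.1849, 0.1604]
eef_rot: [-0.02, 1.0, 0.0, -0.001]
wrist_force: [0.4, 0.0, 0.9]
grip_width: 0.0004
```

```bash
python3 - <<'E'
from h import *
rs={n:img(n) for n in("scene","top")}
print(status.state()["ee_pos"],C([-.11,.015,.155]))
crop(rs["scene"],(160,140,360,330),"pics/s2.png",4)
crop(rs["top"],(260,110,460,260),"pics/t2.png",4)
E
```

```text
[ 0.41306342 -0.18506972  0.16207527] [ 0.41219256 -0.18531014  0.155     ]
```

View pics/s2.png

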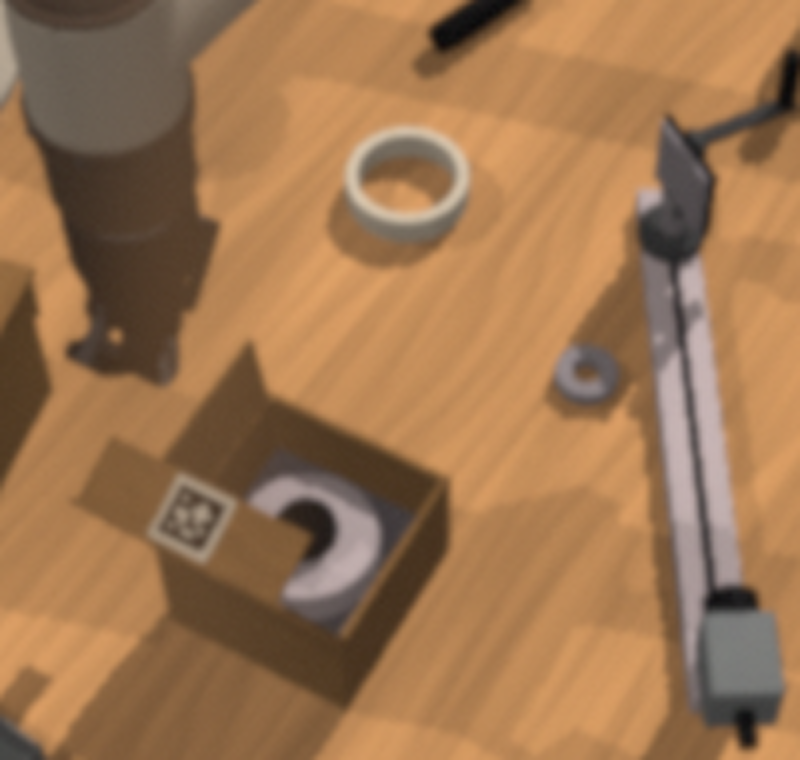

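View pics/t2.png

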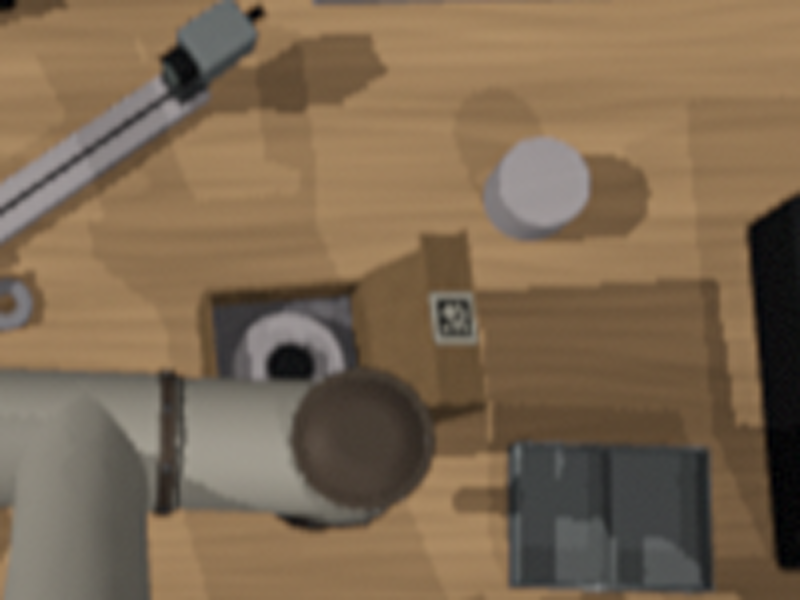

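The hand is behind the inner flap, near (201,235) in the scene view. The flap is still upright. I'll push it over along its arc.

carry_out(targets=[[[0, -0.015, 0, 0.0, 0, 0, 0], [0, -0.03, 0, 0.0, 0, 0, 0], [0, -0.04, 0, 0.001, 0, 0, 0], [0, -0.05, 0, 0.002, 0, 0, 0], [0, -0.057, 0, 0.005, 0, 0, 0], [0, -0.063, 0, 0.009, 0, 0, 0], [0, -0.068, 0, 0.014, 0, 0, 0], [0, -0.072, 0, 0.019, 0, 0, 0], [0, -0.076, 0, 0.025, 0, 0, 0], [0, -0.079, 0, 0.03, 0, 0, 0], [0, -0.081, 0, 0.035, 0, 0, 0], [0, -0.081, 0, 0.04, 0, 0, 0], [0, -0.081, 0, 0.043, 0, 0, 0], [0, -0.081, 0, 0.043, 0, 0, 0]]])

```text
t: 5.42
ee_pos: [0.4933, -0.1817, 0.1182]
eef_rot: [-0.02, 1.0, 0.0, -0.0]
wrist_force: [-0.3, 0.6, -0.3]
grip_width: -0.0004
```

```bash
python3 - <<'E'
from h import *
rs={n:img(n) for n in("scene","top")}
s=status.state();print(s["ee_pos"],s["wrist_force"],C([-.03,.015,.1195]))
crop(rs["scene"],(160,140,360,330),"pics/s3.png",4)
E
```

```text
[ 0.49306539 -0.18169112  0.11819264] [-0.05677987  0.75937922 -0.98511463] [ 0.49212941 -0.18213226  0.1195    ]
```

View pics/s3.png

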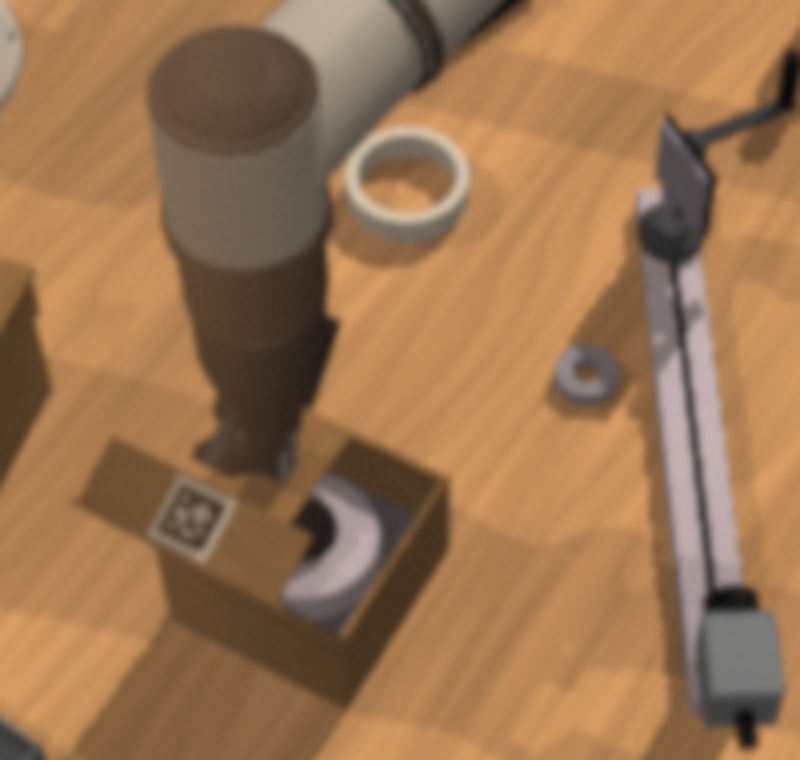

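The flap is folded down, nearly flat. Force is only about 1 N, so I'll press on until I feel the stop.

carry_out(targets=[[[0, 0, 0, 0.002, 0, 0, 0], [0, 0, 0, 0.004, 0, 0, 0], [0, 0, 0, 0.006, 0, 0, 0], [0, 0, 0, 0.006, 0, 0, 0], [0, 0, 0, 0.006, 0, 0, 0]]])

```text
t: 6.15
ee_pos: [0.4934, -0.1819, 0.1171]
eef_rot: [-0.021, 1.0, -0.001, 0.0]
wrist_force: [-9.7, 4.8, 28.2]
grip_width: -0.0002
```

```bash
python3 - <<'E'
from h import *
s=status.state();print(s["joint_pos"])
rows([C([0,0,.345]),C([0,-.16,.345]),C([0,-.16,.22])],.04)
rows([C([0,0,.345])],.04+np.pi)
E
```

```text
[-0.0436223   0.36617412 -0.41996062  0.00223136 -0.78369113 -1.48695675]
[-0.0289 -0.0156 -0.2278] [-0.   0.1 90.1]
[-0.0286 -0.1756 -0.2276] [-0.   0.1 90.1]
[-0.0285 -0.1754 -0.1026] [-0.   0.1 90.1]
[-0.0289 -0.0156 -0.2278] [ -0.1  -0.  -89.9]
```

carry_out(targets=[[[0, 0, 0, -0.03, 0, 0, 0], [0, 0, 0, -0.08, 0, 0, 0], [0, 0, 0, -0.13, 0, 0, 0], [0, 0, 0, -0.18, 0, 0, 0], [0, -0.01, 0, -0.225, 0, 0, -10], [0, -0.02, 0, -0.235, 0, 0, -20], [0, -0.029, 0, -0.235, 0, 0, -30], [0, -0.029, -0.03, -0.235, 0, 0, -40], [0, -0.029, -0.06, -0.235, 0, 0, -50], [0, -0.029, -0.09, -0.235, 0, 0, -60], [0, -0.029, -0.13, -0.235, 0, 0, -70], [0, -0.029, -0.175, -0.235, 0, 0, -80], [0, -0.029, -0.175, -0.235, 0, 0, -90], [0, -0.029, -0.175, -0.235, 0, 0, -90], [0, -0.029, -0.175, -0.18, 0, 0, -90], [0, -0.029, -0.175, -0.13, 0, 0, -90], [0, -0.029, -0.175, -0.108, 0, 0, -90], [0, -0.029, -0.175, -0.108, 0, 0, -90]]])

```text
t: 8.4
ee_pos: [0.5285, -0.3544, 0.2184]
eef_rot: [0.721, -0.693, -0.002, 0.001]
wrist_force: [0.1, 0.4, 0.2]
grip_width: -0.0001
```

```bash
python3 - <<'E'
from h import *
rs={n:img(n) for n in("scene","top")}
s=status.state();print(s["ee_pos"],s["eef_rot"],s["wrist_force"],C([0,-.16,.22]))
crop(rs["scene"],(160,140,360,330),"pics/s4.png",4)
rows([C([0,-.16,.22])],.04+np.pi)
E
```

```text
[ 0.53003634 -0.35537762  0.22170879] [ 7.20934144e-01 -6.93002741e-01  1.06962574e-03 -1.25613941e-04] [-0.81617827 -0.07024787  0.48830492] [ 0.52905735 -0.35580242  0.22      ]
[0.0004 0.001  0.0017] [-0.1 -0.1 -0. ]
```

View pics/s4.png

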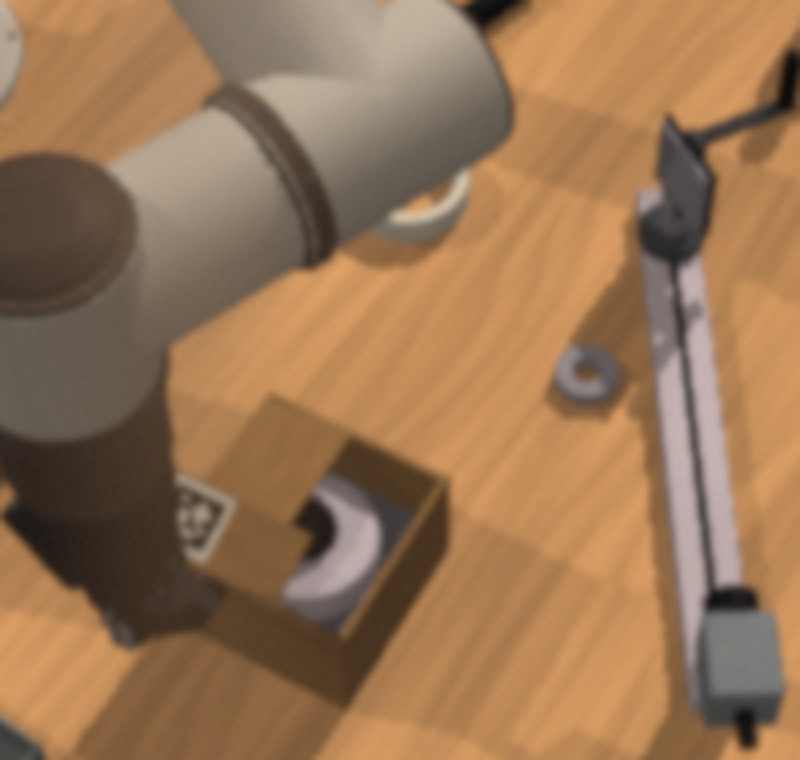

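The inner flap is flat and the outer flap is untouched. The hand is behind the outer flap, so I'll sweep it over now.

carry_out(targets=[[[0, -0.015, 0, 0.0, 0, 0, 0], [0, -0.03, 0, 0.0, 0, 0, 0], [0, -0.045, 0, 0.0, 0, 0, 0], [0, -0.06, 0, 0.0, 0, 0, 0], [0, -0.075, 0, 0.0, 0, 0, 0], [0, -0.09, 0, 0.001, 0, 0, 0], [0, -0.105, 0, 0.003, 0, 0, 0], [0, -0.118, 0, 0.007, 0, 0, 0], [0, -0.131, 0, 0.013, 0, 0, 0], [0, -0.143, 0, 0.02, 0, 0, 0], [0, -0.154, 0, 0.03, 0, 0, 0], [0, -0.164, 0, 0.042, 0, 0, 0], [0, -0.172, 0, 0.055, 0, 0, 0], [0, -0.178, 0, 0.068, 0, 0, 0], [0, -0.183, 0, 0.08, 0, 0, 0], [0, -0.184, 0, 0.09, 0, 0, 0], [0, -0.184, 0, 0.096, 0, 0, 0], [0, -0.184, 0, 0.1, 0, 0, 0], [0, -0.184, 0, 0.1, 0, 0, 0]]])

```text
t: 10.88
ee_pos: [0.5219, -0.1716, 0.1219]
eef_rot: [0.721, -0.693, 0.0, 0.0]
wrist_force: [-3.7, 2.8, 9.3]
grip_width: 0.0002
```

```bash
python3 - <<'E'
from h import *
rs={n:img(n) for n in("scene","top")}
s=status.state();print(s["ee_pos"],s["eef_rot"],s["wrist_force"])
crop(rs["scene"],(160,140,360,330),"pics/s5.png",4)
E
```

```text
[ 0.5219271  -0.17163322  0.12193255] [ 7.21142616e-01 -6.92786602e-01  2.23520473e-04 -3.95851803e-05] [-2.62366668  1.60014139  8.54906104]
```

View pics/s5.png

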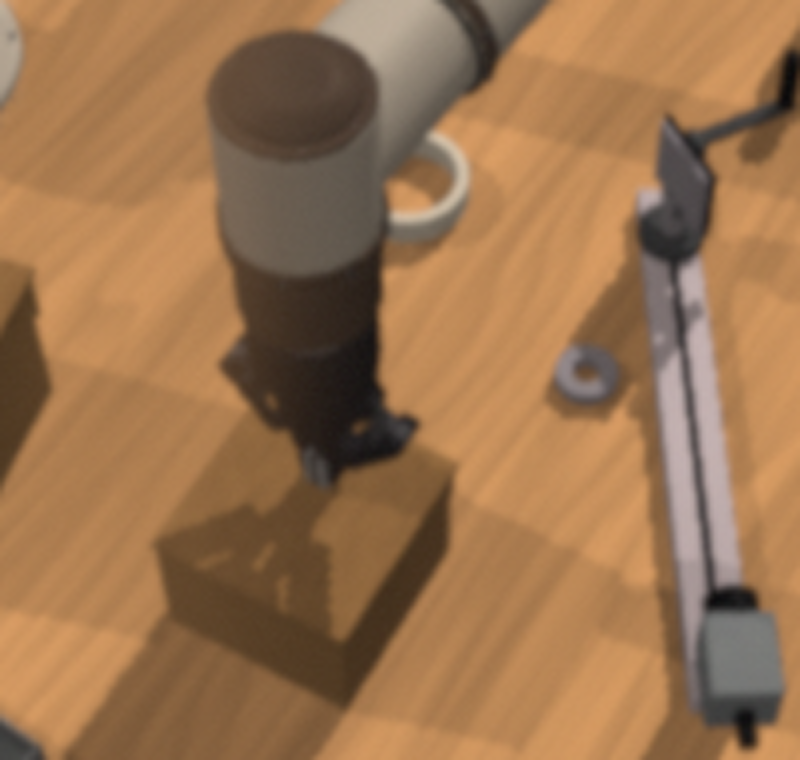

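The outer flap is shut flat against its stop. I'll press a little longer, then go up and over to the pin.

```bash
python3 - <<'E'
from h import *
m,mark,want=pickle.load(open("mirror.pkl","rb"));x,y,g,n=m
p=[x-.08*np.cos(n),y-.08*np.sin(n)];print(p,n)
rows([p+[.30],p+[.155]],n+1.5*np.pi)
E
```

```text
[np.float64(0.6314720557179698), np.float64(0.22598991836347723)] -2.1006636219739456
[-0.3929 -0.1255 -0.1781] [-0.  -0.  32.7]
[-0.3929 -0.1254 -0.0331] [-0.  -0.  32.7]
```

carry_out(targets=[[[0, 0, 0, 0.003, 0, 0, 0], [0, 0, 0, 0.003, 0, 0, 0], [0, 0, 0, 0.003, 0, 0, 0], [0, 0, 0, -0.04, 0, 0, 0], [0, 0, 0, -0.09, 0, 0, 0], [0, 0, 0, -0.14, 0, 0, 0], [0, -0.03, -0.01, -0.18, 0, 0, 0], [0, -0.07, -0.03, -0.18, 0, 0, 5], [0, -0.11, -0.05, -0.18, 0, 0, 10], [0, -0.15, -0.06, -0.18, 0, 0, 15], [0.5, -0.2, -0.08, -0.18, 0, 0, 20], [0.7, -0.25, -0.09, -0.18, 0, 0, 25], [0.9, -0.3, -0.1, -0.18, 0, 0, 30], [1, -0.35, -0.115, -0.18, 0, 0, 32.7], [1, -0.393, -0.126, -0.18, 0, 0, 32.7], [1, -0.393, -0.126, -0.18, 0, 0, 32.7], [1, -0.393, -0.126, -0.18, 0, 0, 32.7]]])

```text
t: 13.1
ee_pos: [0.6321, 0.2259, 0.3001]
eef_rot: [-0.497, 0.868, -0.0, -0.0]
wrist_force: [-0.1, -0.0, 0.1]
grip_width: 0.0858
```

```bash
python3 - <<'E'
from h import *
rs={n:img(n) for n in("scene","top")}
pickle.dump(rs,open("r1.pkl","wb"))
s=status.state();print(s["ee_pos"],s["eef_rot"],s["wrist_force"])
crop(rs["scene"],(190,90,430,330),"pics/s6.png",2.5 and 2.5)
crop(rs["top"],(160,90,420,260),"pics/t6.png",3)
m,mark,want=pickle.load(open("mirror.pkl","rb"))
print("mark proj",proj(rs["scene"],mark),proj(rs["top"],mark),"pin top",proj(rs["scene"],[.6315,.226,.17]))
E
```

```text
[0.63217241 0.22503703 0.30069357] [-4.96355351e-01  8.68119428e-01 -4.47453893e-05  1.51476851e-04] [ 1.77719057 -0.15285217  0.40237629]
mark proj [[251.42016245 248.07739832]] [[309.02599704 202.19620566]] pin top [[358.53472195 153.70879116]]
```

View pics/s6.png

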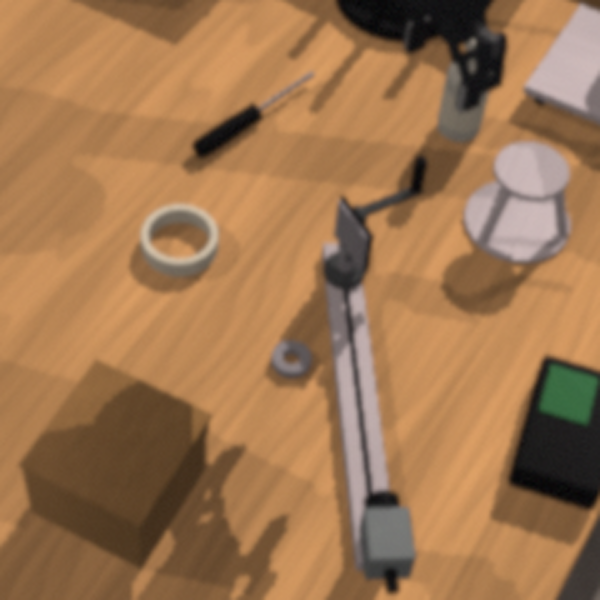

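View pics/t6.png

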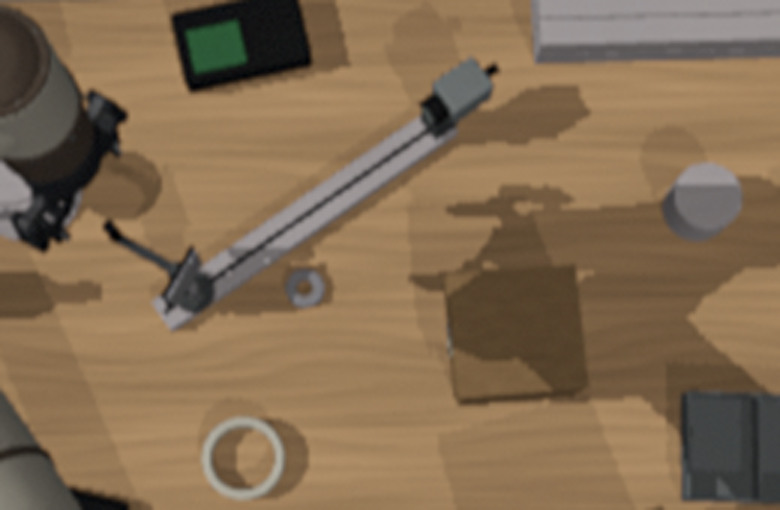

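```bash
python3 - <<'E'
from h import *
rs=pickle.load(open("r1.pkl","rb"));S,T=rs["scene"],rs["top"]
for r,(ox,oy,k) in((S,(190,90,2.5)),(T,(160,90,3))):
    for P in([.632,.225,.28],[.632,.225,.3]):print((proj(r,P)[0]-[ox,oy])*k)
print(unproj(S,[(190+a/2.5,90+b/2.5) for a,b in((97,362),(210,415),(137,528),(25,462))],.097))
print(unproj(T,[(160+a/3,90+b/3) for a,b in((458,403),(445,275),(577,265),(588,392))],.097))
for q in((-.067,.076),(.067,.076),(.067,-.065),(-.067,-.065)):print(C([*q,.097]))
E
```

```text
[435.9577068   84.45322171]
[438.82784039  69.61595843]
[ 87.4556482  193.01787415]
[ 83.22108925 187.24428255]
[[ 0.45795047 -0.13053865  0.097     ]
 [ 0.58722555 -0.1227386   0.097     ]
 [ 0.59517356 -0.26242742  0.097     ]
 [ 0.46582307 -0.26163211  0.097     ]]
[[ 0.44535176 -0.1291932   0.097     ]
 [ 0.58287784 -0.12069552  0.097     ]
 [ 0.59002145 -0.26206224  0.097     ]
 [ 0.45332057 -0.26634139  0.097     ]]
[ 0.45273548 -0.12265017  0.097     ]
[ 0.58662972 -0.11732722  0.097     ]
[ 0.59223073 -0.25821593  0.097     ]
[ 0.4583365  -0.26353888  0.097     ]
```

Everything checks to about 5 mm. The hand is over the pin with the jaws straddling it, so I'll go down and grip.

carry_out(targets=[[[1, 0, 0, 0.04, 0, 0, 0], [1, 0, 0, 0.08, 0, 0, 0], [1, 0, 0, 0.105, 0, 0, 0], [1, 0, 0, 0.125, 0, 0, 0], [1, 0, 0, 0.14, 0, 0, 0], [1, 0, 0, 0.144, 0, 0, 0], [1, 0, 0, 0.144, 0, 0, 0]]])

```text
t: 14.08
ee_pos: [0.6325, 0.226, 0.1569]
eef_rot: [-0.497, 0.868, -0.0, 0.0]
wrist_force: [0.3, 0.2, 0.8]
grip_width: 0.0856
```

```bash
python3 - <<'E'
from h import *
rs={n:img(n) for n in("scene","top")}
s=status.state();print(s["ee_pos"],s["eef_rot"],s["wrist_force"])
crop(rs["scene"],(300,100,450,220),"pics/s7.png",5)
crop(rs["top"],(140,110,280,220),"pics/t7.png",5)
E
```

```text
[0.63272327 0.22631598 0.1574205 ] [-4.96920320e-01  8.67795614e-01 -9.27041193e-05  9.79450091e-04] [0.04941296 1.15354384 0.03466874]
```

View pics/s7.png

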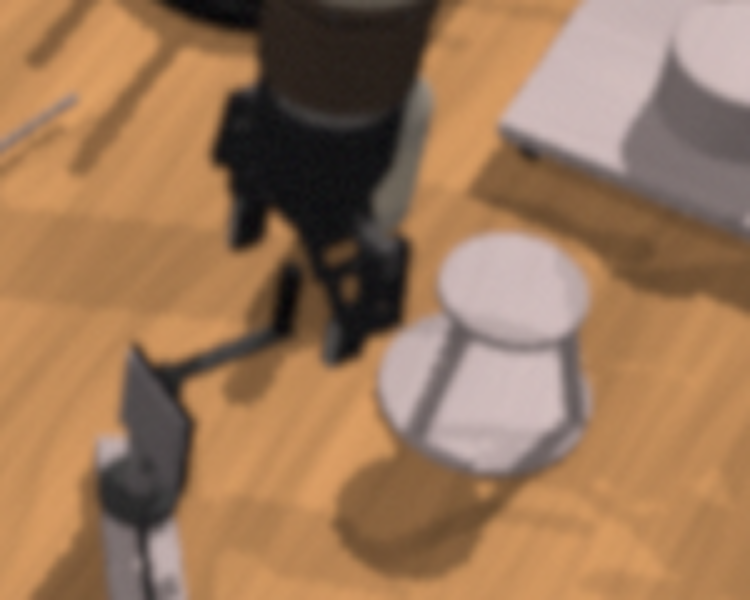

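View pics/t7.png

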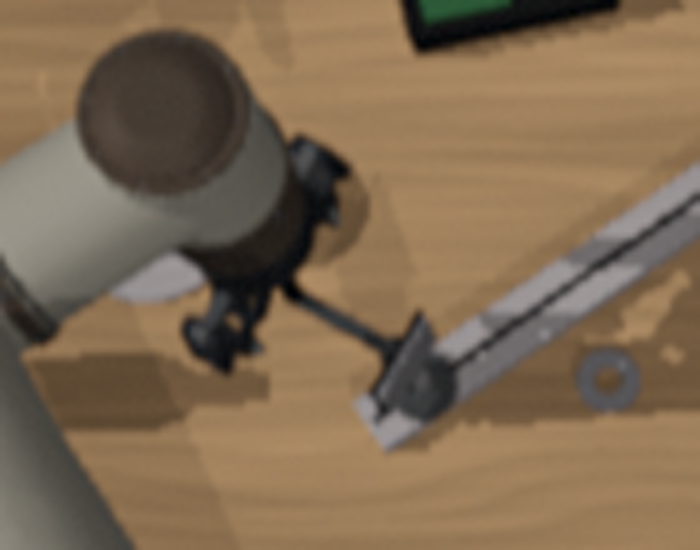

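The pin at about (288,290) in the crop stands midway between the fingers. Closing now.

carry_out(targets=[[[0.5, 0, 0, 0, 0, 0, 0], [0.2, 0, 0, 0, 0, 0, 0], [0, 0, 0, 0, 0, 0, 0], [0, 0, 0, 0, 0, 0, 0], [0, 0, 0, 0, 0, 0, 0], [0, 0, 0, 0, 0, 0, 0]]])

```text
t: 14.92
ee_pos: [0.6306, 0.2271, 0.1565]
eef_rot: [-0.497, 0.868, 0.001, -0.001]
wrist_force: [-5.3, 2.3, 3.0]
grip_width: 0.0122
```

```bash
python3 - <<'E'
from h import *
s=status.state();print(s["ee_pos"],s["wrist_force"],s["ft_torque"],s["grip_width"])
m,mark,want=pickle.load(open("mirror.pkl","rb"));x,y,g,n=m
mark=np.array([.5185,-.124,.0755])
want=(np.arctan2(mark[1]-y,mark[0]-x)+g)/2;print(want-n)
Q=R.from_quat(s["eef_rot"]);p=s["ee_pos"]
n0=np.arctan2(y-p[1],x-p[0]);print("n from tcp",n0,np.hypot(y-p[1],x-p[0]))
for d in np.linspace(.06,.70,11)[0:]:
    w=[x-.08*np.cos(n+d),y-.08*np.sin(n+d),p[2]]
    print(np.round(Q.inv().apply(np.array(w)-[x-.08*np.cos(n),y-.08*np.sin(n),p[2]]),4),round(-np.degrees(d),1))
E
```

```text
[0.63061    0.2271139  0.15651322] [-5.34217882  2.26644194  3.01443421] [ 0.88105047  1.57056099 -0.07690605] 0.01217517706449946
0.698355364258542
n from tcp -2.0843747637137042 0.08054484634075065
[0.0001 0.0048 0.    ] -3.4
[0.0006 0.0099 0.    ] -7.1
[0.0014 0.015  0.    ] -10.8
[0.0025 0.0199 0.0001] -14.4
[0.004  0.0249 0.0001] -18.1
[0.0057 0.0297 0.0001] -21.8
[0.0078 0.0344 0.0001] -25.4
[0.0101 0.0389 0.0001] -29.1
[0.0128 0.0433 0.0001] -32.8
[0.0157 0.0475 0.0001] -36.4
[0.0188 0.0515 0.0002] -40.1
```

The pin is gripped: the opening is 12 mm and the TCP is 80.5 mm from the axis, as it should be. Now I'll turn along the arc, rotating the tool with it.

carry_out(targets=[[[0, 0.0001, 0.005, 0, 0, 0, -3.4], [0, 0.0006, 0.01, 0, 0, 0, -7.1], [0, 0.0014, 0.015, 0, 0, 0, -10.8], [0, 0.0025, 0.02, 0, 0, 0, -14.4], [0, 0.004, 0.025, 0, 0, 0, -18.1], [0, 0.0057, 0.0297, 0, 0, 0, -21.8], [0, 0.0078, 0.0344, 0, 0, 0, -25.4], [0, 0.0101, 0.0389, 0, 0, 0, -29.1], [0, 0.0128, 0.0433, 0, 0, 0, -32.8], [0, 0.0157, 0.0475, 0, 0, 0, -36.4], [0, 0.0188, 0.0515, 0, 0, 0, -40], [0, 0.0188, 0.0515, 0, 0, 0, -40], [0, 0.0188, 0.0515, 0, 0, 0, -40], [0, 0.0188, 0.0515, 0, 0, 0, -40]]])

```text
t: 16.68
ee_pos: [0.5779, 0.2379, 0.1565]
eef_rot: [0.764, -0.646, -0.001, -0.001]
wrist_force: [-3.5, 6.1, 1.0]
grip_width: 0.0126
```

```bash
python3 - <<'E'
from h import *
rs={n:img(n) for n in("scene","top")};pickle.dump(rs,open("r2.pkl","wb"))
s=status.state();p=s["ee_pos"];print(p,s["wrist_force"],s["ft_torque"],s["grip_width"])
m,mark,want=pickle.load(open("mirror.pkl","rb"));x,y,g,n=m
n0=np.arctan2(y-p[1],x-p[0]);print("n from tcp",n0,np.hypot(y-p[1],x-p[0]),"turn",n0-n,"want",want)
mark=np.array([.5185,-.124,.0755]);v=2*n0-g;d=mark[:2]-[x,y]
print("mark in view x,y",d@[np.cos(v),np.sin(v)],d@[-np.sin(v),np.cos(v)])
crop(rs["scene"],(180,120,420,330),"pics/s8.png",3)
crop(rs["top"],(140,90,400,230),"pics/t8.png",3)
E
```

```text
[0.57787037 0.23788025 0.15655617] [-1.51367483  5.83827679  1.0496036 ] [ 1.43422949  0.80849799 -0.38071722] 0.012782802517801978
n from tcp -1.4094800874445719 0.08198469170718448 turn 0.6911835345293738 want -1.4010599647545963
mark in view x,y 0.2901431246066399 0.004161999608169689
```

View pics/s8.png

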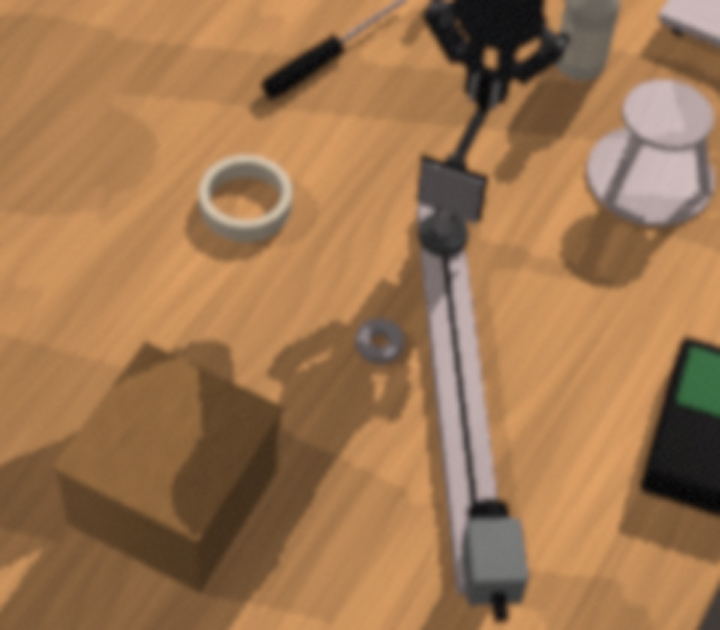

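View pics/t8.png

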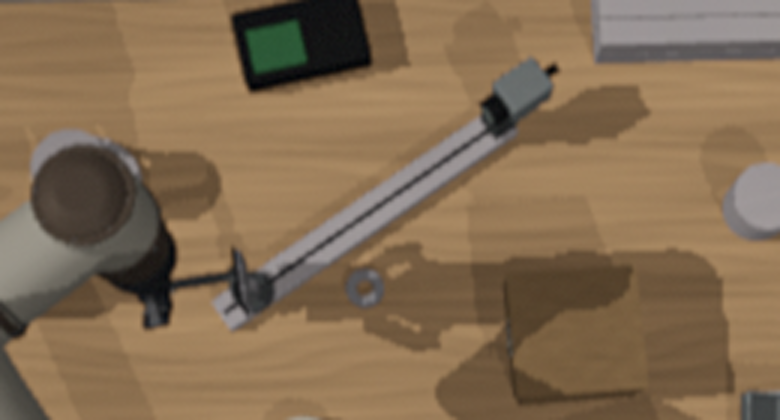

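```bash
python3 - <<'E'
from h import *
rs=pickle.load(open("r2.pkl","rb"));S,T=rs["scene"],rs["top"]
e=unproj(S,[(180+a/3,120+b/3) for a,b in((422,157),(486,180))],.114);d=e[1]-e[0];print(e,np.hypot(*d[:2]),"normal",np.arctan2(d[1],d[0])-np.pi/2)
e=unproj(T,[(140+a/3,90+b/3) for a,b in((237,250),(246,308))],.114);d=e[0]-e[1];print(e,np.hypot(*d[:2]),"normal",np.arctan2(d[1],d[0])-np.pi/2)
# bar from top: axis & pin; rail slot line
for r,pts in((S,((445,255),(480,500))),(T,((275,280),(490,138)))):
    k=((180,120) if r is S else (140,90))
    e=unproj(r,[(k[0]+a/3,k[1]+b/3) for a,b in pts],.02);d=e[1]-e[0];print("rail dir",np.arctan2(d[1],d[0]))
E
```

```text
[[0.55863453 0.16027674 0.114     ]
 [0.62000264 0.16722197 0.114     ]] 0.0617598706577247 normal -1.4581026996355984
[[0.61383005 0.16273248 0.114     ]
 [0.55123211 0.15362763 0.114     ]] 0.06325662184355942 normal -1.4263595419324784
rail dir -0.9572185529273519
rail dir -0.9991646154472594
```

Three estimates of the mirror's normal are -1.41, -1.43 and -1.46, against -1.40 wanted. All are inside the tolerance of about 0.07 rad. I'll nudge it about 1 degree further to centre it.

carry_out(targets=[[[0, 0.0, 0.0008, 0, 0, 0, -0.6], [0, 0.0, 0.0016, 0, 0, 0, -1.1], [0, 0.0, 0.0016, 0, 0, 0, -1.1], [0, 0.0, 0.0016, 0, 0, 0, -1.1], [0, 0.0, 0.0016, 0, 0, 0, -1.1], [0, 0.0, 0.0016, 0, 0, 0, -1.1]]])

```text
t: 17.52
ee_pos: [0.5764, 0.2377, 0.1566]
eef_rot: [0.77, -0.638, -0.001, -0.001]
wrist_force: [-1.9, 5.4, 0.7]
grip_width: 0.0126
```

```bash
python3 - <<'E'
from h import *
s=status.state();p=s["ee_pos"];print(s["t"],p,s["wrist_force"],s["grip_width"],abs(s["dq"]).max())
m,mark,want=pickle.load(open("mirror.pkl","rb"));x,y,g,n=m
n0=np.arctan2(y-p[1],x-p[0]);v=2*n0-g;d=np.array([.5185,-.124])-[x,y]
print(n0,"mark in view x,y",d@[np.cos(v),np.sin(v)],d@[-np.sin(v),np.cos(v)])
print(workorder.hand_in())
E
```

```text
17.525 [0.5763869  0.2376719  0.15655755] [-1.9093431   5.40170095  0.71317447] 0.012630829439183177 0.0025345860237478003
-1.3912216406616353 mark in view x,y 0.2901016450867757 -0.006433546081983171
the job is handed in; nothing more can be done
None
```

I folded the inner flap flat, then the outer flap flat over it. I then gripped the mirror's pin, turned the mirror about 0.70 rad, and handed in at 17.5 s while still holding it. The hand-in gave no verdict.

- **Flaps:** Each was pressed against its stop. I felt about 28 N on the inner flap and about 9 N on the outer, and later pictures showed the carton shut.
- **Line of sight:** From the gripped pin's position, it passes about 6 mm to one side of the mark (limit 40 mm).
- **Disagreement:** Before the last nudge of about 1 degree, rougher readings from the glass edge in the pictures put the mirror's normal 0.02 to 0.05 rad away from the pin-based value. After the nudge, they would put the miss at about 4 to 23 mm, still within the limit.
- **Hold:** The arm was still, with the pin gripped at a 12.6 mm opening. I did not measure the finger contact force directly.
- **Glass and bystanders:** The hand stayed well clear of the glass. The bystanders that showed in the last pictures looked unmoved. I did not measure them all again at the end.

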